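# Gauge the stage's end gap

### The arm

A 6-joint arm with a two-finger parallel gripper is mounted at the origin on the work surface. World frame = base frame: x ahead of the robot, y to its left, z up, the work surface at z = 0. Lengths are in m, angles in rad, forces in N, time in s.
With the tool pointing down it reaches from about 0.375 to 0.9 m from the base axis. Payload 3.1 kg.
Tool frame: the origin (TCP) lies between the finger pads; the fingertips stand 22 mm ahead of it and the grasp point (between the pads) lies 3 mm ahead of it; z points along the fingers, y is the line along which they close (so a half turn about z gives the same grasp; the last joint's range is limited). The gripper opens to 87 mm and grips with 3 to 60 N. Pads are 19 mm wide; open, the fingers measure 117 mm over their backs; the gripper's body (75 mm by 190 mm) begins 51 mm behind the grasp point.
Start: joints at [-1.504, 0.527, 1.433, -0, 1.181, -0.178], TCP at [0.152, -0.606, 0.245] pointing down, gripper open.
Joint ranges: [-3.08, 3.08], [-0.75, 2.2], [0.22, 2.44], [-1.43, 4.57], [0, 2.65], [-2.85, 2.85]. Speed limits (rad/s): [2.79, 2.79, 3.14, 3.14, 3.14, 3.14].

### API

Orientations are given as a unit quaternion [x, y, z, w].
In Python, from rig import get_obs, camera, get_calibration, hand_in, cut_out gives the robot as it stands.
- The arm moves only by the shell command python3 -m inch 'ROWS' [OPENING] [FORCE]. ROWS is JSON, one flat list of numbers, 6 for each row, row after row: the shift along the tool's x, y, z scaled (see below), then the turn, a rotation vector about the tool's x, y, z scaled (see below). A call has 1 to 20 rows; each row is the pose to reach, as a shift and turn from the pose commanded when the call began, along the tool's axes at that moment; what a row does not reach only later rows make up. The controller multiplies each number of a shift by 0.08 m and each number of a turn by 90 degrees. A row lasts 1/12 s, in which the tool goes at most 41.7 mm and 7.16 degrees, less where a joint would pass 70% of its speed; a pose out of reach is approached as far as the arm can. A call with a number of a shift or a turn outside -1 to 1 is refused whole. A call with a gripper value outside its range is refused whole. OPENING is the finger opening in mm, from 0 to 87, set as the call begins (- or left out, the last holds). The fingers move at their own pace and stop on an object; FORCE is the grip in N (left out, the last holds). Time passes only in rows, so rows that repeat a pose let the fingers close. It gives the time, the measured TCP pose, the force, the opening and the grip force at its end, in the units of the state.
- get_obs(): the state, without advancing time (a new reading comes with each control period).
- camera(name): name is "scene" or "top"; returns the picture (384x512x3 uint8, red, green, blue); there is no depth.
- get_calibration(name): a dict with "vertical_fov" (degrees; the focal length in pixels is half the picture's height over the tangent of half this angle, whatever the lens; pixels are square), "cx", "cy" (the principal point, pixels), "T" (4x4, takes a point from camera to world coordinates). Camera axes: x right, y down, z forward; pixel columns grow to the right and rows downward; lengths in m; the calibration is good to about 2 mm. A picture is of the moment at which its call begins. get_calibration takes no time and is no camera call.
- hand_in(): hands the job in; it is judged then, once.
Trained networks look in the newest picture that a camera, given by its name, has taken for a name from the list of things; names that differ only in an ending like _2 or _b are one class to them, and where a whole thing is asked for, a point or a joint stands for the part that bears it (a point fixed in the world has none). Each returns a list of dicts, best first, with "conf" (0 to 1); they miss things now and then, are a little off and sometimes report something else, mostly with a low value. They report only what shows in the picture. A call takes as long as a camera call. They do not tell look-alikes from the thing itself.
- cut_out(camera, thing): "region" (384x512 bool, what is visible of it) and "bbox" ([left, top, right, bottom] in pixels, round what is visible of it).
The state is a dict: "time": time; "q": joint angles; "joint_velocities": joint speeds; "joint_torque": joint torques, N m; "position": TCP position; "tool_rot": TCP orientation; "ft_force": force on the tool from outside, world axes, zero at the start; "moment": the same for the moment, N m; "grip_width": finger opening in m; "grip_force": force on a finger pad.
Only numpy, scipy, OpenCV 4.12 (cv2) and the standard library are available. Lean on these libraries where they do the work, as an engineer would, in place of code of your own. Each camera call takes 0.05 s, during which the arm holds its last target. There are 200 camera calls.

### The job

Gauge the gap between the stage's white end stop and its blue carriage: of the three gauge leaves on the rack, thin, middle and thick, find the thickest that still goes in (the next one up would bind), and leave it standing in the gap, all the way down on the base and centred across the stop. Judge by eye or work up from the thinnest, but finish with the other two leaves hanging in their own places on the rack.

Things in the scene. Friction and masses are not known exactly. Their poses are not given: they have to be found in the camera images.
- leaf_thin_handle (a point): gauge leaf, yellow handle: steel plate 10 mm thick (x), 50 wide (y), 65 high, then a crossbar 86 wide, 10 high, equally thick, then a handle 10 (x) by 24 (y) by 45 mm high. It hangs upright by the crossbar's ends on the rack's two rails; lift 75 mm or more straight up to clear. Point: handle's centre, 97.5 mm above the foot, 22.5 above the crossbar; z up. Same when turned 180 degrees
- leaf_middle_handle (a point): gauge leaf, green handle: steel plate 22 mm thick (x), 50 wide (y), 65 high, then a crossbar 86 wide, 10 high, equally thick, then a handle 10 (x) by 24 (y) by 45 mm high. It hangs upright by the crossbar's ends on the rack's two rails; lift 75 mm or more straight up to clear. Point: handle's centre, 97.5 mm above the foot, 22.5 above the crossbar; z up. Same when turned 180 degrees
- leaf_thick_handle (a point): gauge leaf, red handle: steel plate 34 mm thick (x), 50 wide (y), 65 high, then a crossbar 86 wide, 10 high, equally thick, then a handle 10 (x) by 24 (y) by 45 mm high. It hangs upright by the crossbar's ends on the rack's two rails; lift 75 mm or more straight up to clear. Point: handle's centre, 97.5 mm above the foot, 22.5 above the crossbar; z up. Same when turned 180 degrees
- stop_face (a point): white end stop fixed on the dark steel stage base. Point: foot of its upright face, mid-width, on the base's top, which is the gap's floor; x points across the gap to the carriage, z up. Stop and carriage noses are 26 mm wide (y), 60 mm high above the base; their top edges at the gap are bevelled, 10 mm back over 20 mm of height (mouth 20 mm wider than gap)
- carriage_face (a point): blue carriage, locked, facing the stop, its place differing from start to start. Point: foot of its upright face, mid-width, on the base's top; axes as the stop's. The gap from stop face to carriage face along x is 17, 29 or 41 mm (within 1 mm): the right leaf has about 7 mm of play, the next is about 5 mm too thick
Mind the look-alikes: they are no part of the job. Leave any brown look-alike of the part that bears leaf_thick_handle alone.

How it is judged:
At the end, for the whole second after the job is handed in: The thickest leaf that fits (thickness about 7 mm under the gap) stands between stop and carriage, upright within 0.3 rad, its foot down on the base within about 6 mm, centred across the stop within 20 mm; the two other leaves hang within 30 mm of where they started, upright (((x of carriage_face in the frame of stop_face between 0.013 and 0.021 m and x of leaf_thin_handle in the frame of stop_face between -0.02 and 0.037 m and y of leaf_thin_handle in the frame of stop_face between -0.02 and 0.02 m and z of leaf_thin_handle in the frame of stop_face below 0.104 m and angle between leaf_thin_handle's own z axis and vertical below 0.3 rad and distance of each of leaf_middle_handle, leaf_thick_handle from where it was at the start of the episode below 0.03 m and angle between each of leaf_middle_handle, leaf_thick_handle's own z axis and vertical below 0.2 rad) or (x of carriage_face in the frame of stop_face between 0.025 and 0.033 m and x of leaf_middle_handle in the frame of stop_face between -0.02 and 0.049 m and y of leaf_middle_handle in the frame of stop_face between -0.02 and 0.02 m and z of leaf_middle_handle in the frame of stop_face below 0.104 m and angle between leaf_middle_handle's own z axis and vertical below 0.3 rad and distance of each of leaf_thin_handle, leaf_thick_handle from where it was at the start of the episode below 0.03 m and angle between each of leaf_thin_handle, leaf_thick_handle's own z axis and vertical below 0.2 rad) or (x of carriage_face in the frame of stop_face between 0.037 and 0.045 m and x of leaf_thick_handle in the frame of stop_face between -0.02 and 0.061 m and y of leaf_thick_handle in the frame of stop_face between -0.02 and 0.02 m and z of leaf_thick_handle in the frame of stop_face below 0.104 m and angle between leaf_thick_handle's own z axis and vertical below 0.3 rad and distance of each of leaf_thin_handle, leaf_middle_handle from where it was at the start of the episode below 0.03 m and angle between each of leaf_thin_handle, leaf_middle_handle's own z axis and vertical below 0.2 rad))); the robot touches nothing.
It also fails if it takes over 64 s, if anything falls off the work surface, if the arm or the gripper's body presses on something with over 40 N, if the wrist force passes 120 N, or if a joint passes its speed limit or range.

## Working session

There is one attempt and no reset: what is moved stays moved. The work goes in short steps, Python scripts to look and compute and a shell command to move; the robot and the scene stay as the last step left them, time stands still between calls to the robot, and variables do not carry over. Pictures are saved under pics/ and viewed, at most 10 in all, crops included, and the job is handed in when it is done.

```bash
mkdir -p pics; ls; python3 - <<'E'
from rig import *
import cv2,numpy as np
for n in("scene","top"):
    im=camera(n); cv2.imwrite(f"pics/{n}0.png",im[:,:,::-1]); c=get_calibration(n); print(n,c)
    for t in("leaf_thin_handle","leaf_middle_handle","leaf_thick_handle","stop_face","carriage_face"):
        for d in cut_out(n,t)[:3]: print(t,round(d["conf"],2),d["bbox"],d["region"].sum())
print(get_obs())
E
```

```text
pics
scene {'vertical_fov': 50.96413381823948, 'cx': 259.10336566074693, 'cy': 186.2684830070489, 'T': array([[ 0.08754822,  0.85847291, -0.50533116,  0.88925257],
       [ 0.99615889, -0.07459908,  0.04585241, -0.0637271 ],
       [ 0.00166581, -0.50740442, -0.86170643,  0.77113626],
       [ 0.        ,  0.        ,  0.        ,  1.        ]])}
leaf_thin_handle 0.79 [155.4, 192.7, 198.4, 228.4] 825
leaf_middle_handle 0.84 [148.2, 227.3, 194.3, 260.5] 1016
leaf_thick_handle 0.91 [161.7, 161.8, 207.5, 201.7] 1157
leaf_thick_handle 0.7 [217.5, 115.3, 258.0, 158.6] 1115
leaf_thick_handle 0.6 [160.9, 114.2, 196.3, 163.9] 921
stop_face 0.82 [341.0, 157.3, 399.6, 262.4] 3763
carriage_face 0.56 [352.0, 201.7, 386.7, 243.5] 1090
top {'vertical_fov': 52.716464575709395, 'cx': 262.5531873363168, 'cy': 191.25546602749276, 'T': array([[ 0.00483824, -0.99785513,  0.06528187,  0.41149048],
       [-0.99974606, -0.00338992,  0.02227816, -0.02382068],
       [-0.02200908, -0.06537308, -0.99761814,  0.9178879 ],
       [ 0.        ,  0.        ,  0.        ,  1.        ]])}
leaf_thin_handle 0.9 [327
[... 303 characters left out ...]
e': 0.6, 'q': array([-1.50350278e+00,  5.27444646e-01,  1.43268388e+00, -1.29110430e-05,
        1.18138935e+00, -1.78479568e-01]), 'joint_velocities': array([ 0.00099546, -0.00038164, -0.00100946,  0.00144168,  0.00173127,
       -0.00019641]), 'joint_torque': array([ 1.78074461e-04, -4.39741445e+01, -1.76891667e+01,  6.33748015e-02,
        5.07232023e-02, -2.48712428e-05]), 'position': array([ 0.15210337, -0.60619885,  0.24458759]), 'tool_rot': array([ 9.92458643e-01,  1.22579937e-01, -8.04047577e-06,  3.69974041e-05]), 'ft_force': array([ 0.1049265 , -0.75672398, -0.21571779]), 'moment': array([ 0.04573796, -0.02020126,  0.03573522]), 'grip_force': 0.0, 'grip_width': 0.08709766429164023}
```

View pics/scene0.png

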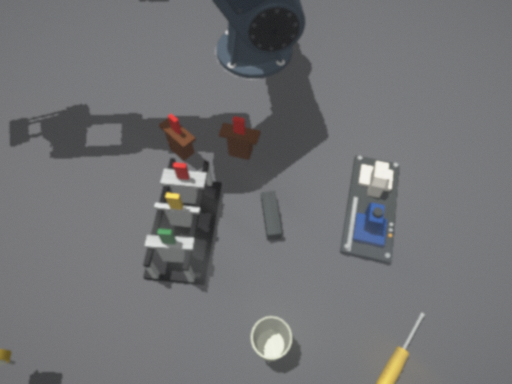

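View pics/top0.png

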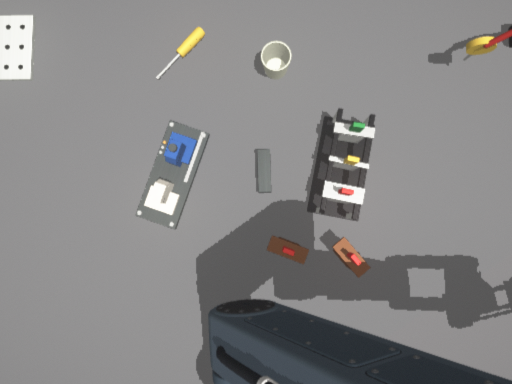

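The scene picture shows three red-handled leaves: one steel leaf on the rack at (181,171), and two brown ones standing free at (175,125) and (239,126). The one on the rack fits "leaf_thick" because it is steel and hangs on the rails; the brown ones are look-alikes. Yellow is at (174,201) and green at (167,236). On the stage, the stop is at (377,180) and the carriage at (374,220). I'll confirm with enlarged crops.

```bash
python3 - <<'E'
import cv2,numpy as np
s=cv2.imread("pics/scene0.png");t=cv2.imread("pics/top0.png")
R=lambda i,x,y,w,h:cv2.resize(i[y:y+h,x:x+w],(400,300),interpolation=cv2.INTER_CUBIC)
# each crop 4:3
o=np.vstack([np.hstack([R(s,325,165,80,60),R(t,133,140,80,60)]),np.hstack([R(s,115,150,160,120),R(t,290,110,120,90)])])
cv2.imwrite("pics/crop1.png",o)
E
```

```text
(no output)
```

View pics/crop1.png

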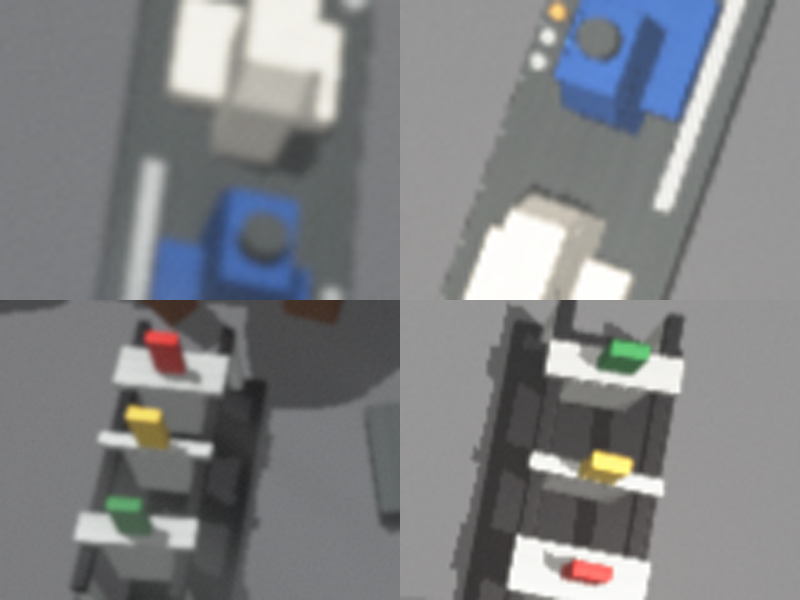

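```bash
cat > h.py <<'E'
import numpy as np,cv2
from rig import get_calibration
C={n:get_calibration(n) for n in("scene","top")}
def proj(n,P):
    c=C[n];f=192/np.tan(np.radians(c["vertical_fov"])/2);Ti=np.linalg.inv(c["T"])
    p=np.atleast_2d(P)@Ti[:3,:3].T+Ti[:3,3];return p[:,:2]/p[:,2:]*f+[c["cx"],c["cy"]]
def ray(n,uv):
    c=C[n];f=192/np.tan(np.radians(c["vertical_fov"])/2)
    d=c["T"][:3,:3]@[(uv[0]-c["cx"])/f,(uv[1]-c["cy"])/f,1];return c["T"][:3,3],d
def onz(n,uv,z): o,d=ray(n,uv);return o+d*(z-o[2])/d[2]
def tri(a,b):
    o1,d1=ray("scene",a);o2,d2=ray("top",b)
    s,t=np.linalg.lstsq(np.c_[d1,-d2],o2-o1,rcond=None)[0]
    p,q=o1+s*d1,o2+t*d2;return (p+q)/2,np.linalg.norm(p-q)
E
python3 - <<'E'
from h import *
np.set_printoptions(precision=4,suppress=True)
for n,a,b in [("b-stop-y",(357,157),(174,228)),("b-stop+y",(400,160),(137,213)),("b-car-y",(343,253),(209,137)),("b-car+y",(388,262),(172,121)),
 ("green",(165.4,231.2),(359.3,124.7)),("yellow",(172.6,194.8),(353.9,158)),("red",(179.8,165.2),(347.6,190.1))]: print(n,*tri(a,b))
# gap edges in top and scene, several z
T=lambda x,y:(133+(x-400)/5,140+y/5)
S=lambda x,y:(325+x/5,165+y/5)
for z in(.02,.04,.06,.08):
    print(z,"stop",onz("top",T(530,188),z),onz("top",T(604,215),z),"car",onz("top",T(560,105),z),onz("top",T(640,132),z),"sc stop foot",onz("scene",S(215,150),z),onz("scene",S(280,163),z),"sc car top",onz("scene",S(225,188),z),onz("scene",S(300,197),z))
E
```

```text
b-stop-y [0.384  0.2058 0.0089] 0.003294498430526452
b-stop+y [0.419  0.2863 0.0373] 0.006887602732407221
b-car-y [ 0.6044  0.1313 -0.0089] 0.007474163926355109
b-car+y [0.6382 0.214  0.0113] 0.0013535927600268117
green [ 0.5965 -0.198   0.1462] 0.00432101815009862
yellow [ 0.5287 -0.1863  0.1495] 0.003425022915009979
red [ 0.4649 -0.1743  0.1466] 0.002372584010606002
0.02 stop [0.5015 0.239  0.02  ] [0.4889 0.2039 0.02  ] car [0.5407 0.2257 0.02  ] [0.528  0.1877 0.02  ] sc stop foot [0.4905 0.2062 0.02  ] [0.4991 0.2324 0.02  ] sc car top [0.509  0.2063 0.02  ] [0.516  0.2369 0.02  ]
0.04 stop [0.4995 0.2331 0.04  ] [0.4872 0.1988 0.04  ] car [0.5378 0.2201 0.04  ] [0.5254 0.183  0.04  ] sc stop foot [0.5011 0.1991 0.04  ] [0.5095 0.2245 0.04  ] sc car top [0.5191 0.1991 0.04  ] [0.5259 0.2289 0.04  ]
0.06 stop [0.4975 0.2273 0.06  ] [0.4854 0.1937 0.06  ] car [0.5349 0.2145 0.06  ] [0.5228 0.1783 0.06  ] sc stop foot [0.5117 0.1919 0.06  ] [0.5199 0.2166 0.06  ] sc car top [0.5292 0.192  0.06  ] [0.5358 0.2209 0.06  ]
0.08 stop [0.4955 0.2214 0.08  ] [0.4837 0.1886 0.08  ] car [0.532 0.209 0.08 ] [0.5202 0.1735 0.08  ] sc stop foot [0.5223 0.1847 0.08  ] [0.5303 0.2088 0.08  ] sc car top [0.5394 0.1848 0.08  ] [0.5458 0.2129 0.08  ]
```

Only the red steel leaf on the rack matches "thick"; the crop confirms the brown ones are separate. The feet triangulate to a gap of about 41 mm, so I want the thick leaf. I'm moving above the rack.

```bash
python3 -m inch '[0.3,-0.25,0,0,0,-0.15, 0.6,-0.5,0,0,0,-0.3, 1,-0.84,0,0,0,-0.45, 1,-0.84,0,0,0,-0.6, 1,-0.84,0,0,0,-0.73, 1,-0.84,0,0,0,-0.73, 1,-0.84,0,0,0,-0.73, 1,-0.84,0,0,0,-0.73, 1,-0.84,0,0,0,-0.73, 1,-0.84,0,0,0,-0.73]' 40
python3 -m inch '[0.48,0.23,0,0,0,0, 0.966,0.465,0,0,0,0, 0.966,0.465,0,0,0,0]'
python3 -m inch '[0.48,0.23,0,0,0,0, 0.966,0.465,0,0,0,0, 0.966,0.465,0,0,0,0]'
python3 - <<'E'
from h import *
np.set_printoptions(precision=4,suppress=True)
yr,ys=np.radians(-10.2),np.radians(-18.7)
def box(o,yaw,x0,x1,y0,y1,z0,z1):
    c,s=np.cos(yaw),np.sin(yaw)
    return np.array([[o[0]+c*x-s*y,o[1]+s*x+c*y,o[2]+z] for z in(z0,z1) for x,y in((x0,y0),(x1,y0),(x1,y1),(x0,y1))])
s=cv2.imread("pics/scene0.png");t=cv2.imread("pics/top0.png");K=6
def mk(n,im,x,y,w,h):
    o=cv2.resize(im[y:y+h,x:x+w],(400,300),interpolation=cv2.INTER_CUBIC);k=400/w
    B=[]
    for p,th in(((.4649,-.1743,.1475-.12),.034),((.5287,-.1863,.1475-.12),.01),((.5965,-.198,.1475-.12),.022)):
        B+=[(box(p,yr,-th/2,th/2,-.043,.043,.065,.075),(0,255,255)),(box(p,yr,-.005,.005,-.012,.012,.075,.12),(255,0,255))]
    st=(.494,.217,.018)
    for g0,g1,c in((0,-.01,(0,0,255)),(.041,.051,(0,255,0))):
        a=box(st,ys,g0,g0,-.013,.013,0,.04);b=box(st,ys,g1,g1,-.013,.013,.06,.06)
        B+=[(np.array([a[0],a[0],a[3],a[3],a[4],b[0],b[3],a[7]]),c)]
    for P,c in B:
        q=(proj(n,P)-[x,y]+.5)*k
        for i in range(4):
            for a,b in((i,(i+1)%4),(4+i,4+(i+1)%4),(i,i+4)): cv2.line(o,*[tuple(int(v) for v in q[j]) for j in(a,b)],c,1)
    return o
o=np.vstack([np.hstack([mk("scene",s,325,165,80,60),mk("top",t,133,140,80,60)]),np.hstack([mk("scene",s,115,150,160,120),mk("top",t,290,110,120,90)])])
cv2.imwrite("pics/ov1.png",o)
E
```

```text
time: 1.43
position: [0.2134, -0.5216, 0.2447]
tool_rot: [0.766, 0.643, -0.0, 0.0]
ft_force: [0.4, -0.4, 0.3]
grip_width: 0.0408
grip_force: 0.0
time: 1.68
position: [0.2658, -0.4455, 0.244]
tool_rot: [0.767, 0.641, 0.003, -0.003]
ft_force: [-0.2, 0.7, -0.4]
grip_width: 0.0399
grip_force: 0.0
time: 1.93
position: [0.316, -0.3763, 0.2443]
tool_rot: [0.767, 0.642, 0.002, -0.002]
ft_force: [-0.8, 1.4, -0.1]
grip_width: 0.0401
grip_force: 0.0
```

View pics/ov1.png

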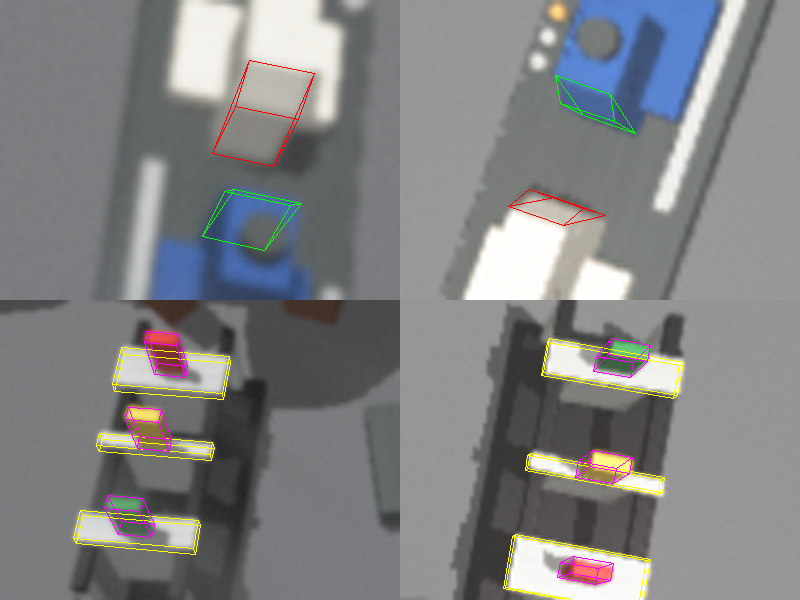

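The overlay fits: leaf boxes line up in both views, and the stop (red) and carriage (green) match a 41 mm gap. I'm continuing to above the red handle.

```bash
python3 -m inch '[0.48,0.23,0,0,0,0, 0.966,0.465,0,0,0,0, 0.966,0.465,0,0,0,0]' >/dev/null
python3 -m inch '[0.48,0.23,0,0,0,0, 0.966,0.465,0,0,0,0, 0.966,0.465,0,0,0,0]' >/dev/null
python3 -m inch '[0.48,0.23,0,0,0,0, 0.966,0.465,0,0,0,0, 0.966,0.465,0,0,0,0, 0.966,0.465,0,0,0,0, 0.966,0.465,0,0,0,0, 0.966,0.465,0,0,0,0, 0.966,0.465,0,0,0,0]'
cat >> h.py <<'E'
from rig import get_obs
from scipy.spatial.transform import Rotation as Ro
def delta(p,yx):
    o=get_obs();R=Ro.from_quat(o["tool_rot"]);v=R.inv().apply(np.array(p)-o["position"])/.08
    # target orientation: tool down, tool x at yaw yx (deg)
    a=np.radians(yx)/2;r=(R.inv()*Ro.from_quat([np.cos(a),np.sin(a),0,0])).as_rotvec()/(np.pi/2)
    print(o["time"],o["position"].round(4),"shift",v.round(3),"turn",r.round(3),"F",o["ft_force"].round(1))
E
python3 -c "
from h import *
delta((.4649,-.1743,.133),79.8)"
```

```text
time: 3.02
position: [0.4643, -0.1756, 0.2445]
tool_rot: [0.768, 0.64, -0.0, -0.0]
ft_force: [0.2, 0.2, 0.7]
grip_width: 0.0397
grip_force: 0.0
3.0167 [ 0.4643 -0.1756  0.2445] shift [0.018 0.005 1.394] turn [-0.     0.    -0.002] F [0.2 0.2 0.7]
```

```bash
python3 -m inch '[0.018,0.005,0.3,0,0,0, 0.018,0.005,0.6,0,0,0, 0.018,0.005,0.8,0,0,0, 0.018,0.005,0.8,0,0,0]' >/dev/null
python3 -m inch '[0,0,0.2,0,0,0, 0,0,0.4,0,0,0, 0,0,0.59,0,0,0, 0,0,0.59,0,0,0, 0,0,0.59,0,0,0, 0,0,0.59,0,0,0]'
python3 - <<'E'
from rig import *
import cv2,numpy as np
a=camera("scene")[110:260,110:310];b=camera("top")[100:250,260:460]
cv2.imwrite("pics/pre.png",cv2.resize(np.hstack([a,b]),(800,300),interpolation=cv2.INTER_CUBIC)[:,:,::-1])
E
```

```text
time: 3.85
position: [0.4661, -0.1738, 0.1344]
tool_rot: [0.768, 0.641, 0.0, 0.001]
ft_force: [-1.3, 0.4, 0.3]
grip_width: 0.04
grip_force: 0.0
```

View pics/pre.png

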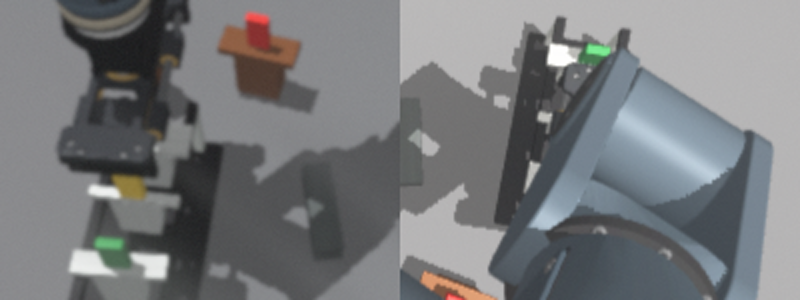

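The gripper is over the red leaf at crop (115,140), with yellow at (128,185) and green at (112,252) undisturbed. I'll close and lift 120 mm.

```bash
python3 -m inch '[0,0,0,0,0,0, 0,0,0,0,0,0, 0,0,0,0,0,0, 0,0,0,0,0,0, 0,0,0,0,0,0, 0,0,0,0,0,0, 0,0,0,0,0,0, 0,0,0,0,0,0]' 0 40
python3 -m inch '[0,0,-0.1,0,0,0, 0,0,-0.25,0,0,0, 0,0,-0.4,0,0,0, 0,0,-0.6,0,0,0, 0,0,-0.8,0,0,0, 0,0,-1,0,0,0, 0,0,-1,0,0,0]'
python3 -m inch '[0,0,-0.2,0,0,0, 0,0,-0.4,0,0,0, 0,0,-0.5,0,0,0, 0,0,-0.5,0,0,0, 0,0,-0.5,0,0,0, 0,0,-0.5,0,0,0]'
python3 -c "
from h import *
delta((.5135,.2104,.245),71.3)"
```

```text
time: 4.62
position: [0.4645, -0.1723, 0.1332]
tool_rot: [0.767, 0.641, -0.001, -0.001]
ft_force: [-3.8, 1.5, 3.5]
grip_width: 0.0097
grip_force: 40.0
time: 5.2
position: [0.4682, -0.1742, 0.2164]
tool_rot: [0.767, 0.641, 0.002, 0.004]
ft_force: [1.2, -0.5, -2.5]
grip_width: 0.0098
grip_force: 40.0
time: 5.7
position: [0.4651, -0.1726, 0.2523]
tool_rot: [0.767, 0.641, -0.0, -0.001]
ft_force: [-0.0, 0.2, -3.9]
grip_width: 0.0098
grip_force: 40.0
5.7 [ 0.4651 -0.1726  0.2523] shift [ 4.818 -0.253  0.095] turn [-0.001 -0.     0.094] F [-0.   0.2 -3.9]
```

```bash
python3 -m inch '[0.3,-0.02,0,0,0,0, 0.6,-0.03,0,0,0,0, 0.96,-0.05,0,0,0,0, 0.96,-0.05,0,0,0,0]' >/dev/null
python3 -m inch '[0.4,-0.02,0,0,0,0, 0.8,-0.04,0,0,0,0, 0.96,-0.05,0,0,0,0]' >/dev/null
python3 -m inch '[0.4,-0.02,0,0,0,0, 0.8,-0.04,0,0,0,0, 0.96,-0.05,0,0,0,0]' >/dev/null
python3 -m inch '[0.4,-0.02,0,0,0,0, 0.8,-0.04,0,0,0,0, 0.96,-0.05,0,0,0,0]' >/dev/null
python3 -m inch '[0.3,-0.02,0,0,0,0.03, 0.6,-0.03,0,0,0,0.06, 0.8,-0.04,0,0,0,0.094, 0.96,-0.05,0,0,0,0.094, 0.96,-0.05,0,0,0,0.094, 0.96,-0.05,0,0,0,0.094, 0.96,-0.05,0,0,0,0.094, 0.96,-0.05,0,0,0,0.094]'
python3 - <<'E'
from h import *
from rig import *
delta((.5135,.2104,.133),71.3)
a=camera("scene")[120:270,290:440];b=camera("top")[90:240,100:250]
cv2.imwrite("pics/st1.png",cv2.resize(np.hstack([a,b]),(800,400),interpolation=cv2.INTER_CUBIC)[:,:,::-1])
E
```

```text
time: 7.45
position: [0.5138, 0.2075, 0.2531]
tool_rot: [0.813, 0.583, -0.001, 0.0]
ft_force: [-1.1, -1.0, -3.2]
grip_width: 0.0095
grip_force: 40.0
7.45 [0.5138 0.2075 0.2531] shift [ 0.035 -0.015  1.501] turn [-0.     0.001 -0.   ] F [-1.1 -1.  -3.2]
```

View pics/st1.png

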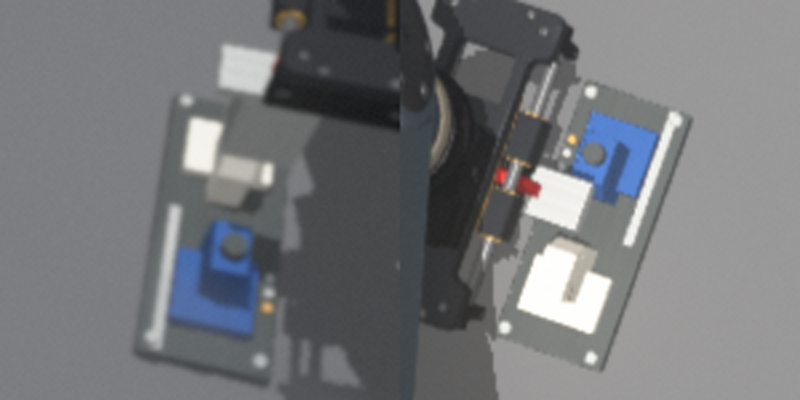

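The leaf hangs over the gap (top crop (560,200), between the blue and white noses). I'm going down in stages and watching the force.

```bash
python3 -m inch '[0.035,-0.015,0.2,0,0,0, 0.035,-0.015,0.4,0,0,0, 0.035,-0.015,0.6,0,0,0, 0.035,-0.015,0.75,0,0,0, 0.035,-0.015,0.9,0,0,0, 0.035,-0.015,0.9,0,0,0, 0.035,-0.015,0.9,0,0,0, 0.035,-0.015,0.9,0,0,0]'
python3 -m inch '[0,0,0.06,0,0,0, 0,0,0.12,0,0,0, 0,0,0.18,0,0,0, 0,0,0.24,0,0,0, 0,0,0.3,0,0,0, 0,0,0.3,0,0,0, 0,0,0.3,0,0,0]'
python3 -c "
from h import *
delta((.5135,.2104,.1237),71.3)"
```

```text
time: 8.22
position: [0.5144, 0.2113, 0.1821]
tool_rot: [0.813, 0.583, 0.001, 0.0]
ft_force: [0.3, 0.2, -2.4]
grip_width: 0.0095
grip_force: 40.0
time: 8.8
position: [0.5135, 0.2115, 0.1568]
tool_rot: [0.812, 0.583, -0.001, -0.0]
ft_force: [0.2, -0.1, -2.0]
grip_width: 0.0099
grip_force: 40.0
8.8 [0.5135 0.2115 0.1568] shift [-0.013  0.005  0.414] turn [-0.001  0.     0.   ] F [ 0.2 -0.1 -2. ]
```

```bash
python3 -m inch '[0,0,0.05,0,0,0, 0,0,0.1,0,0,0, 0,0,0.15,0,0,0, 0,0,0.2,0,0,0, 0,0,0.2,0,0,0, 0,0,0.2,0,0,0]'
python3 -m inch '[0,0,0.04,0,0,0, 0,0,0.08,0,0,0, 0,0,0.12,0,0,0, 0,0,0.12,0,0,0, 0,0,0.12,0,0,0]'
```

```text
time: 9.3
position: [0.5135, 0.2115, 0.1409]
tool_rot: [0.812, 0.583, -0.0, -0.0]
ft_force: [0.8, -0.1, -2.8]
grip_width: 0.0095
grip_force: 40.0
time: 9.72
position: [0.5136, 0.2115, 0.1315]
tool_rot: [0.812, 0.583, -0.0, -0.0]
ft_force: [0.3, 0.9, -3.8]
grip_width: 0.0094
grip_force: 40.0
```

Free so far; now feeling for the floor.

```bash
python3 -m inch '[0,0,0.02,0,0,0, 0,0,0.04,0,0,0, 0,0,0.06,0,0,0, 0,0,0.06,0,0,0, 0,0,0.06,0,0,0]'
python3 -m inch '[0,0,0.015,0,0,0, 0,0,0.03,0,0,0, 0,0,0.04,0,0,0, 0,0,0.04,0,0,0, 0,0,0.04,0,0,0]'
```

```text
time: 10.13
position: [0.5137, 0.2116, 0.1268]
tool_rot: [0.812, 0.583, -0.0, -0.0]
ft_force: [-0.7, -0.4, -2.0]
grip_width: 0.0097
grip_force: 40.0
time: 10.55
position: [0.5137, 0.2116, 0.1237]
tool_rot: [0.812, 0.583, -0.0, -0.0]
ft_force: [-0.2, -0.0, -1.9]
grip_width: 0.0099
grip_force: 40.0
```

```bash
python3 -m inch '[0,0,0.015,0,0,0, 0,0,0.03,0,0,0, 0,0,0.04,0,0,0, 0,0,0.04,0,0,0, 0,0,0.04,0,0,0]'
python3 -m inch '[0,0,0.01,0,0,0, 0,0,0.02,0,0,0, 0,0,0.03,0,0,0, 0,0,0.03,0,0,0, 0,0,0.03,0,0,0]'
```

```text
time: 10.97
position: [0.5141, 0.2116, 0.1232]
tool_rot: [0.812, 0.583, 0.001, 0.0]
ft_force: [-4.3, -1.3, 14.5]
grip_width: 0.0096
grip_force: 40.0
time: 11.38
position: [0.5142, 0.2116, 0.1231]
tool_rot: [0.812, 0.583, 0.001, 0.001]
ft_force: [-6.7, -2.9, 29.2]
grip_width: 0.0095
grip_force: 40.0
```

The floor was reached at the predicted height. I'll relax the press, open a little, and retreat.

```bash
python3 -m inch '[0,0,-0.03,0,0,0, 0,0,-0.05,0,0,0, 0,0,-0.05,0,0,0]'
python3 -m inch '[0,0,0,0,0,0, 0,0,0,0,0,0, 0,0,0,0,0,0, 0,0,0,0,0,0, 0,0,0,0,0,0]' 28
python3 -m inch '[0,0,-0.1,0,0,0, 0,0,-0.2,0,0,0, 0,0,-0.35,0,0,0, 0,0,-0.5,0,0,0, 0,0,-0.75,0,0,0, 0,0,-1,0,0,0, 0,0,-1,0,0,0]'
python3 -m inch '[-0.3,0,-0.2,0,0,0, -0.6,0,-0.2,0,0,0, -1,0,-0.2,0,0,0, -1,0,-0.2,0,0,0]' >/dev/null
python3 -m inch '[-0.4,0,0,0,0,0, -0.8,0,0,0,0,0, -1,0,0,0,0,0, -1,0,0,0,0,0]' >/dev/null
python3 -m inch '[-0.4,0,0,0,0,0, -0.8,0,0,0,0,0, -1,0,0,0,0,0, -1,0,0,0,0,0, -1,0,0,0,0,0]'
python3 - <<'E'
from h import *
from rig import *
s=camera("scene");t=camera("top")
R=lambda i,x,y,w,h:cv2.resize(i[y:y+h,x:x+w],(400,300),interpolation=cv2.INTER_CUBIC)
o=np.vstack([np.hstack([R(s,325,150,120,90),R(t,113,125,120,90)]),np.hstack([R(s,115,150,160,120),R(t,290,110,120,90)])])
th=np.radians(-18.7)
for n in("scene","top"):
    k,x,y,ox=(400/120,325,150,0) if n=="scene" else (400/120,113,125,400)
    for z in(.093,.138):
        for dy in(-.012,.012):
            for dx in (-.005,.005):
                P=np.array([.5135+np.cos(th)*dx-np.sin(th)*dy,.211+np.sin(th)*dx+np.cos(th)*dy,z])
                q=(proj(n,P)[0]-[x,y]+.5)*k+[ox,0];cv2.circle(o,tuple(int(v) for v in q),2,(0,255,0) ,-1)
cv2.imwrite("pics/end.png",o[:,:,::-1])
E
```

```text
time: 11.63
position: [0.5144, 0.2116, 0.1232]
tool_rot: [0.812, 0.583, 0.001, 0.0]
ft_force: [-2.1, -0.4, 8.3]
grip_width: 0.0097
grip_force: 40.0
time: 12.05
position: [0.5137, 0.2116, 0.1217]
tool_rot: [0.812, 0.583, -0.0, -0.0]
ft_force: [1.1, -0.1, 0.2]
grip_width: 0.0268
grip_force: 0.0
time: 12.63
position: [0.5165, 0.2122, 0.2067]
tool_rot: [0.812, 0.583, 0.004, 0.002]
ft_force: [1.0, -0.0, 0.3]
grip_width: 0.0281
grip_force: 0.0
time: 13.72
position: [0.4374, -0.0156, 0.2182]
tool_rot: [0.813, 0.582, 0.0, -0.0]
ft_force: [-0.9, 0.2, 0.2]
grip_width: 0.0279
grip_force: 0.0
```

View pics/end.png

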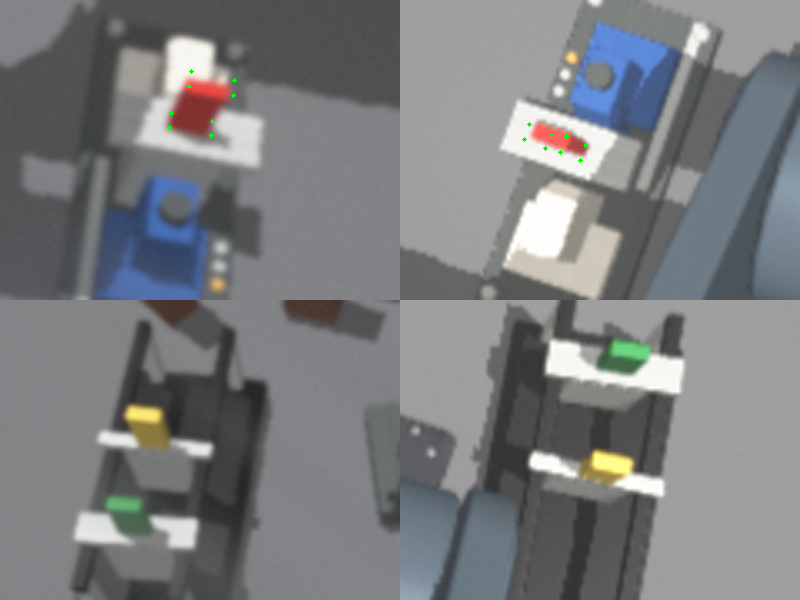

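The thick leaf stands between the noses (scene crop handle (203,105), top crop (560,138)), and yellow and green hang where they started. One numeric check of the seating height first.

```bash
python3 - <<'E'
from h import *
k=120/400
S=lambda x,y:(325+x*k-.3,150+y*k-.3);T=lambda x,y:(113+(x-400)*k-.3,125+y*k-.3)
print("handle top",*tri(S(209,91),T(553,133)))
# crossbar top corners: scene left/near, right/near ; top view far(+x,+y) etc
print("bar -y+x",*tri(S(135,144),T(603,181)) if 0 else "")
print("bar +y,+x end",*tri(S(260,165),T(518,100)),"bar +y,-x",*tri(S(264,118),T(500,148)))
# base corner screws (base top)
print("screw stop -y / car +y", *tri(S(116,27),T(487,292)) )
b=[tri((361,158.1),T(0,0))] if 0 else 0
E
```

```text
handle top [0.516945   0.20805463 0.13502372] 0.0026064653517983275
bar -y+x
bar +y,+x end [0.54403389 0.24337632 0.09289144] 0.0017986914572518285 bar +y,-x [0.51281546 0.25467908 0.09181031] 0.0017391202494630483
screw stop -y / car +y [0.418555   0.22997813 0.06742041] 0.072377185157015
```

```bash
python3 -c "
from rig import *
print(hand_in())"
```

```text
the job is handed in; nothing more can be done
None
```

I gauged the gap at about 41 mm and left the thick (red) leaf standing in it, upright, on the base and centred across the stop. The thin and middle leaves still hang in their places on the rack, and the job is handed in; no verdict came back.

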